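Feed two flange bolts down the slotted track to the thread camera

ROBOT

A 6-joint arm with a two-finger parallel gripper is mounted at the origin on the work surface. World frame = base frame: x ahead of the robot, y to its left, z up, the work surface at z = 0. Lengths are in m, angles in rad, forces in N, time in s.
With the tool pointing down it reaches from about 0.25 to 0.725 m from the base axis. Payload 9.7 kg.
Tool frame: the origin (TCP) lies midway between the tips of the shut fingers; the grasp point (between the pads) lies 19 mm behind it (manip.grip_point_offset is the distance from the TCP to the grasp point, in m); z points along the fingers, y is the line along which they close (so a half turn about z gives the same grasp; the last joint's range is limited). The gripper opens to 85 mm and grips with 20 to 120 N. Pads are 22 mm wide; open, the fingers measure 114 mm over their backs; the gripper's body (76 mm by 85 mm) begins 54 mm behind the grasp point. The pads swing forward as they close: fully open they stand 13 mm farther back than shut.
Start: joints at [1.171, 0.087, 0.176, 1.66, 0, 1.571], TCP at [0.214, 0.507, 0.231] pointing down, gripper open.
Joint ranges: [-3.13, 3.13], [-0.85, 1.81], [-1.15, 1.24], [-2.2, 2.28], [-1.44, 1.52], [-3.14, 3.14]. Speed limits (rad/s): [2.22, 2.22, 2.57, 3.14, 3.14, 3.14].

INTERFACE

Orientations are given as a 3x3 rotation matrix whose columns are the frame's x, y, z axes.
In Python, from station import status, optics, finish_job, nets, manip gives the robot as it stands. The module is installed in compiled form; this text tells all that it offers.
- The arm moves only by the shell command python3 -m creep 'ROWS'. ROWS is JSON, a list that holds one entry, the list of rows, each a list of 7 numbers: the shift along the world's x, y, z each as a share of 0.4 m, from -1 to 1, then the turn, a rotation vector about the world's x, y, z each as a share of 0.08 rad, from -1 to 1, then the gripper command: -1 is shut, 1 is fully open, values between are in proportion. A call has 1 to 20 rows; each row shifts and turns the commanded pose from where the row before left it; what a row does not reach is not made up. A row lasts 1/10 s, in which the tool goes at most 50 mm and 8.59 degrees, less where a joint would pass 70% of its speed; a pose out of reach is approached as far as the arm can. A call with a number of a shift or a turn outside -1 to 1 is refused whole. A call with a gripper value outside its range is refused whole. The fingers move at their own pace and stop on an object; the grip force is fixed at half the most. Time passes only in rows, so rows that do not move let the fingers close. It gives the time, the measured TCP pose, the force, the opening and the grip force at its end, in the units of the state.
- status.sense(): the state, without advancing time (a new reading comes with each control period).
- optics.capture(name): name is "side" or "top" or "wrist"; returns a dict with "img" (420x560x3 uint8, blue, green, red), "range_z" (420x560 float32, m along the optical axis (not along the pixel's ray), 0 where there is no reading), "mtx" (3x3 intrinsics, pixels), "origin" and "attitude" of the camera in the world; the wrist camera has in their place "mount" (4x4, takes a point from camera to tool coordinates, whose origin is the TCP and whose axes are the flange's). Camera axes: x right, y down, z forward; pixel columns grow to the right and rows downward; lengths in m; the calibration is good to about 2 mm. A picture is of the moment at which its call begins: read the wrist's pose just before it.
- finish_job(): hands the job in; it is judged then, once.
Trained networks look in a picture, given as the dict that the camera call returned (one of the last four; its "shot" number tells which), for a name from the list of things; names that differ only in an ending like _2 or _b are one class to them, and where a whole thing is asked for, a point or a joint stands for the part that bears it (a point fixed in the world has none). Each returns a list of dicts, best first, with "confidence" (0 to 1); they miss things now and then, are a little off and sometimes report something else, mostly with a low value. They report only what shows in the picture. A call takes as long as a camera call. They do not tell look-alikes from the thing itself.
- nets.find_in(picture, thing): "bbox" ([left, top, width, height] in pixels, round what is visible of it).
The state is a dict: "clock": time; "joint_positions": joint angles; "qd": joint speeds; "joint_efforts": joint torques, N m; "tool_pos": TCP position; "tool_rot": TCP orientation; "ft_force": force on the tool from outside, world axes, zero at the start; "moment": the same for the moment, N m; "gripper_width": finger opening in m; "gripper_force": force on a finger pad.
Only numpy, scipy, OpenCV 4.12 (cv2) and the standard library are available. Lean on these libraries where they do the work, as an engineer would, in place of code of your own. Each camera call takes 0.05 s, during which the arm holds its last target. There are 200 camera calls.

TASK

Two yellow flange bolts lie in the blue sample tray, waiting for their thread check. Feed both into the sloping slotted track: lay each one lengthwise over the slot in the track's open mouth, letting go from close above, so that its shank drops through the slot and it slides down, hanging head up, to the red stop in front of the camera. Leave everything else in the tray and on the bench where it is.

Things in the scene. Friction and masses are not known exactly. Their poses are not given: they have to be found in the camera images.
- bolt_a: yellow flange bolt in the tray, 72 long: shank 12 thick, 60 long; flange 26 across, 2.5 thick; hex head 19 wide; head and flange 12 high; about 0.08 kg. Origin on its axis at mid-length, on the shank, 37 from the shank's end. Its z axis points along the bolt towards the head. It lies at any yaw on flange rim and shank end, head end tipped up 0.12 rad, origin 10 above the tray's floor
- bolt_b: the second yellow flange bolt, the same in every way as bolt_a
- feed_track: fixed track: two slippery polished steel rails, a 16 wide open slot between them, sloping down 24 degrees along its own +x (y is across the slot). Origin on the table right below point mouth. Shanks pass through the slot, flanges ride on the rails: a bolt hanging in the slot runs to the stop by itself in about 1 s, whether its head was laid uphill or downhill; laid square across the slot it mostly sticks
- mouth (a point): centre of the track's open mouth, on the slot's centre line, level with the slot's upper edges, 235 above the table. The mouth is a V trough 150 long down the slope (75 each way): cheeks lean out 40 degrees from the slot's edges, 105 apart at their tops 37 above the slot, a wall 40 high at each end (a gap in the lower one). By the slope the slot stands 16 higher 36 uphill of here
- stop (a point): where the first bolt's origin comes to hang: on the slot's centre line by the red stop plate at the track's low end, 23 below the rails' upper faces, 103 above the table; the second bolt queues 20 to 30 uphill of it. From the mouth down to here a guard wire and two bridges cover the track, 35 above the rails. A white backlight and a blue camera stand either side
- sample_tray: fixed blue plastic sample tray, 250 (its x) by 310 (its y), rim 14 high, walls and floor 4 thick. Origin under its centre, on the table. Holds the two bolts, the gauge pin and the nut, their centres at least 85 apart
- gauge_pin: plain steel gauge pin lying in the tray, 10 thick, 55 long along its x, no head; stays where it is. Origin on its underside, mid-length
- hex_nut: steel hexagon nut lying flat in the tray, 27 wide, 13 high; stays where it is. Origin at the centre of its underside
- ring_gauge: dark steel ring gauge on the bench, 48 across, 16 high; stays where it is. Origin at the centre of its underside
- loupe: black loupe standing on the bench, 40 across, 36 high; stays where it is. Origin at the centre of its underside
- caliper: digital caliper lying on the bench beyond the tray, 240 long along its x, 14 high; stays where it is. Origin on its underside
Mind the look-alikes: they are no part of the job. Leave any grey or pink look-alike of the bolt_a alone.

How it is judged:
At the end, for the whole second after the job is handed in: Both bolts hang at rest in the slot at the lower end of the track, head up (z axis within 0.75 rad of upright), origins within 45 mm of the stop site and within 8 mm of the slot's centre line (distance between each of bolt_a, bolt_b and stop below 0.045 m and y of bolt_a in the frame of feed_track between -0.008 and 0.008 m and y of bolt_b in the frame of feed_track between -0.008 and 0.008 m and angle between each of bolt_a, bolt_b's own z axis and vertical below 0.75 rad and linear speed of each of bolt_a, bolt_b below 0.03 m/s); the robot touches nothing.
It fails at once if a bolt is let go more than 90 mm above the rails at the mouth's centre (dropped or thrown instead of laid in) ((z of bolt_a in the frame of mouth above 0.09 m and contact force between bolt_a and anything else below 0.01 N) or (z of bolt_b in the frame of mouth above 0.09 m and contact force between bolt_b and anything else below 0.01 N)).
It fails at once if another piece in the tray or on the bench is moved by more than 30 mm (distance of any of gauge_pin, hex_nut, ring_gauge, loupe, caliper from where it was at the start of the episode above 0.03 m).
It also fails if it takes over 54 s, if anything falls off the work surface, if the arm or the gripper's body presses on something with over 40 N, if the wrist force passes 120 N, or if a joint passes its speed limit or range.

## Working session

There is one attempt and no reset: what is moved stays moved. The work goes in short steps, Python scripts to look and compute and a shell command to move; the robot and the scene stay as the last step left them, time stands still between calls to the robot, and variables do not carry over. Pictures are saved under pics/ and viewed, at most 10 in all, crops included, and the job is handed in when it is done.

```bash
mkdir -p pics
cat > h.py <<'E'
import numpy as np, cv2
from station import status, optics, finish_job, nets, manip
def world(p,u,v,d=None,pose=None):
    K=p["mtx"]; d=p["range_z"][int(v),int(u)] if d is None else d
    c=np.array([(u-K[0,2])/K[0,0]*d,(v-K[1,2])/K[1,1]*d,d])
    if "mount" in p:
        M=np.array(p["mount"]); t=M[:3,:3]@c+M[:3,3]
        return np.array(pose[1])@t+pose[0]
    return np.array(p["attitude"])@c+p["origin"]
def cloud(p,pose=None):
    K=p["mtx"]; d=p["range_z"]; v,u=np.mgrid[:d.shape[0],:d.shape[1]]
    c=np.stack([(u-K[0,2])/K[0,0]*d,(v-K[1,2])/K[1,1]*d,d],-1)
    if "mount" in p:
        M=np.array(p["mount"]); c=c@M[:3,:3].T+M[:3,3]
        return c@np.array(pose[1]).T+pose[0]
    return c@np.array(p["attitude"]).T+p["origin"]
E
python3 - <<'E'
from h import *
s=status.sense(); print(s["clock"],s["tool_pos"],np.round(s["tool_rot"],3),s["gripper_width"],manip.grip_point_offset)
for n in("top","side"):
    p=optics.capture(n); cv2.imwrite(f"pics/{n}0.png",p["img"])
    print(n,np.round(p["origin"],3))
    for t in("bolt_a","feed_track","gauge_pin","hex_nut","sample_tray"):
        for r in nets.find_in(p,t)[:5]:
            b=r["bbox"]; u,v=b[0]+b[2]/2,b[1]+b[3]/2
            print(t,np.round(b),round(r["confidence"],2),np.round(world(p,u,v),3))
E
```

```text
0.0 [0.21399659 0.50640661 0.23058813] [[-0.921  0.389 -0.001]
 [ 0.389  0.921 -0.001]
 [-0.    -0.001 -1.   ]] 0.08521428322854478 0.0187
top [0.349 0.015 1.055]
bolt_a [375. 341.  29.  14.] 0.73 [ 0.276 -0.267  0.017]
bolt_a [413. 233.  11.  31.] 0.72 [ 0.524 -0.325  0.016]
bolt_a [402. 174.  19.  18.] 0.66 [ 0.692 -0.296  0.02 ]
feed_track [105. 136. 177. 142.] 0.76 [0.518 0.206 0.231]
hex_nut [340. 269.  14.  12.] 0.65 [ 0.437 -0.15   0.02 ]
sample_tray [396. 271.  25.  26.] 0.67 [ 0.432 -0.303  0.026]
sample_tray [312. 204. 139. 116.] 0.62 [ 0.482 -0.237  0.004]
side [ 0.312 -0.73   0.617]
bolt_a [153. 368.  31.  34.] 0.9 [ 0.273 -0.262  0.015]
bolt_a [385. 339.  41.  30.] 0.66 [ 0.693 -0.305  0.013]
bolt_a [304. 375.  39.  18.] 0.56 [ 0.522 -0.328  0.017]
feed_track [213. 135.  88. 131.] 0.85 [0.565 0.323 0.007]
sample_tray [254. 369.  27.  33.] 0.71 [ 0.431 -0.308  0.019]
sample_tray [210. 288. 170. 131.] 0.69 [ 0.5   -0.246  0.003]
sample_tray [211. 139.  90. 127.] 0.17 [0.56  0.31  0.008]
```

View pics/top0.png

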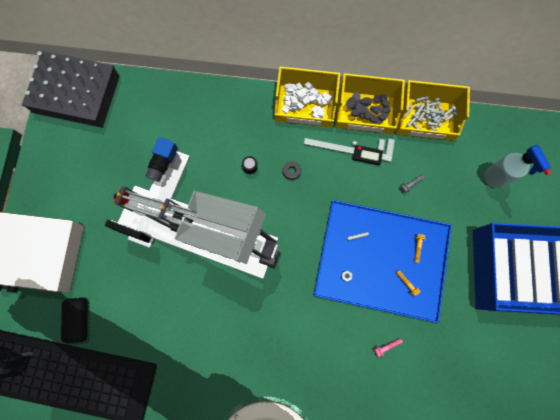

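View pics/side0.png

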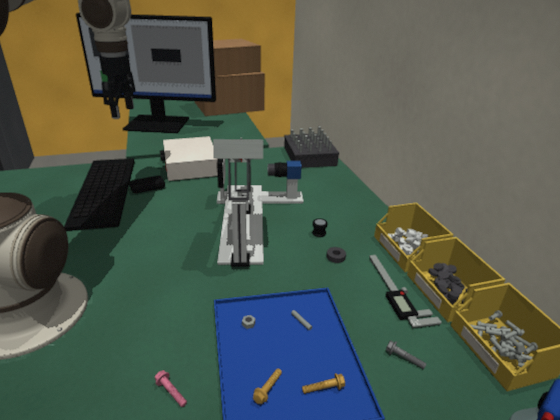

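The top view shows the look-alikes: pink bolt at (389,347) and grey bolt at (412,183), both outside the tray. The pin is at (358,236) and the nut at (347,276). The yellow bolts in the tray are at (419,248) and (408,283), and those are my targets. The track mouth is at about (222,225), and its low end with the red stop is at (120,197).

Run:
```python
from h import *
p=optics.capture("top"); C=cloud(p); im=p["img"]
hsv=cv2.cvtColor(im,cv2.COLOR_BGR2HSV)
m=cv2.inRange(hsv,(10,120,90),(32,255,255)); m[:,:315]=0;m[:205]=0;m[320:]=0;m[:,450:]=0
n,l,st,ce=cv2.connectedComponentsWithStats(m)
for i in range(1,n):
    if st[i,4]<40: continue
    P=C[l==i]; c=P[:,:2].mean(0); w,V=np.linalg.eigh(np.cov((P[:,:2]-c).T)); a=V[:,1]
    t=(P[:,:2]-c)@a; q=(P[:,:2]-c)@V[:,0]
    if np.ptp(q[t>0])<np.ptp(q[t<0]): a=-a;t=-t;
    mid=(t.max()+t.min())/2
    print("bolt px",ce[i],"n",st[i,4],"mid",np.round(c+a*mid,4),"headdir",np.round(a,3),"len",np.ptp(t),"wid head/tail",np.ptp(q[t>0.01]),np.ptp(q[t<-.01]),"z",np.percentile(P[:,2],[5,50,95]))
# track points
b=C[125:285,100:285].reshape(-1,3); hh=b[(b[:,2]>.2)]
print(np.percentile(hh[:,2],[1,50,99]), cv2.minAreaRect(hh[:,:2].astype(np.float32)))
x=cv2.resize(im[195:325,310:455],None,fx=4,fy=4,interpolation=2)
y=cv2.resize(im[125:285,95:290],None,fx=4,fy=4,interpolation=2)
cv2.imwrite("pics/tray.png",x); cv2.imwrite("pics/track.png",y)
# height map of track along row
np.save("top.npy",C)
```

```text
bolt px [418.53174603 246.31746032] n 126 mid [ 0.5251 -0.3229] headdir [ 0.999 -0.045] len 0.06615420145189445 wid head/tail 0.019809389721709654 0.008447177508982842 z [0.01179724 0.01963085 0.02967195]
bolt px [408.03816794 283.71755725] n 131 mid [ 0.4365 -0.299 ] headdir [-0.729 -0.684] len 0.06876910109337081 wid head/tail 0.01729179831131839 0.008515642899859899 z [0.01022006 0.01890594 0.02998903]
[0.20280724 0.25386623 1.05519529] ((0.4813520312309265, 0.14041264355182648), (0.33930298686027527, 0.13343064486980438), 64.80343627929688)
```

View pics/tray.png

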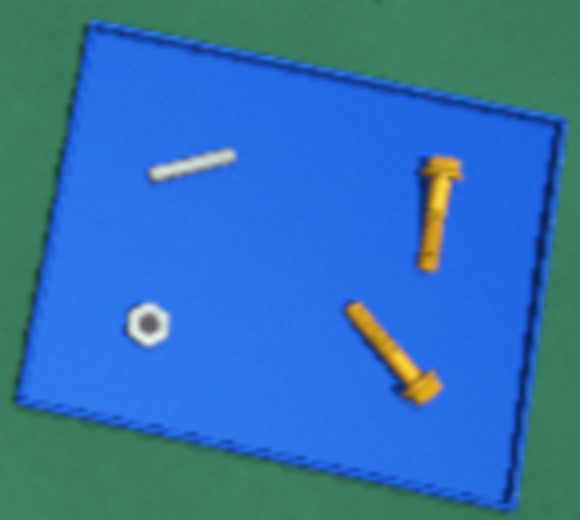

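View pics/track.png

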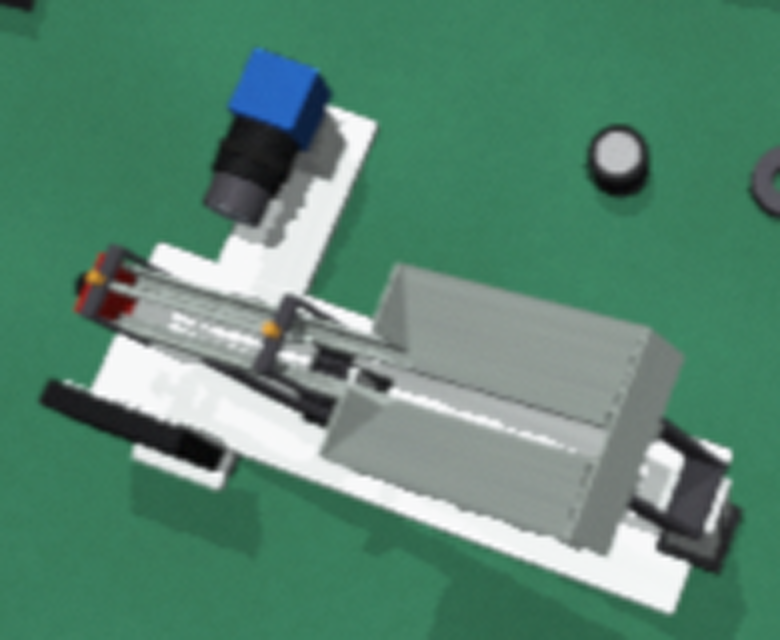

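The crops confirm two yellow flanged bolts. In the tray crop their heads are at (440,170) and (424,388). The mouth trough spans crop pixels (325–680, 265–550), and downhill is to the left. Next I fit the cheek planes to locate the slot.

Run:
```python
from h import *
C=np.load("top.npy")
def reg(poly):
    m=np.zeros(C.shape[:2],np.uint8); q=(np.array(poly)/4+[95,125]).round().astype(np.int32); cv2.fillPoly(m,[q],1); return C[m>0]
def plane(P):
    for _ in range(4):
        c=P.mean(0); n=np.linalg.svd(P-c)[2][2]; r=(P-c)@n; P=P[abs(r)<max(.003,1.5*np.std(r))]
    n=n*np.sign(n[2]); return n,n@c,np.std(r),len(P)
U=plane(reg([(430,290),(625,345),(600,405),(430,355)])); L=plane(reg([(355,445),(380,412),(575,465),(560,515)]))
print(U,L)
d=np.cross(U[0],L[0]); d/=np.linalg.norm(d); d=-d if d[2]>0 else d
A=np.array([U[0],L[0],[0,0,1]])
print("dir",d,"slope deg",np.degrees(np.arcsin(-d[2])),"yaw",np.arctan2(d[1],d[0]))
# cross normal bisector: slot point where cheek dist: slot-normal up e
e=U[0]+L[0]; e/=np.linalg.norm(e)
x=np.linalg.lstsq(np.vstack([U[0],L[0],d]),[U[1],L[1],d@[.48,.14,.235]],rcond=None)[0]
ang=np.arccos(U[0]@e); print("cheek angle",np.degrees(ang),"e",e)
s=x+e*8e-3*np.tan(ang)   # slot level
# point where z=.235
m=s+d*((s[2]-.235)/-d[2]); print("mouth est from z:",m)
# check end walls: extents of high points along d
h=np.array([d[0],d[1],0]); h/=np.linalg.norm(h); y=np.cross([0,0,1],h)
P=C[150:270,170:272].reshape(-1,3); P=P[(P[:,2]>.19)&(P[:,2]<.33)]
a=(P-m)@d; b=(P-m)@y; k=abs(b)<.055
for lo,hi in((-.03,-.012),(.012,.03),(-.05,-.04),(.04,.05)):
    q=(b>lo)&(b<hi); print(lo,np.round(np.percentile(a[q],[0,2,98,100]),4), np.round(((P-m)@e)[q].max(),4))
print("lateral extents",np.percentile(b,[0,1,99,100]))
```

```text
(array([-0.55531827,  0.45308428,  0.69737812]), np.float64(-0.046971265915448174), np.float64(0.0009773133264697898), 704) (array([ 0.98185073, -0.15884118,  0.10362738]), np.float64(0.4473632438878552), np.float64(0.004492417306675515), 376)
dir [ 0.18810861  0.88525921 -0.42536018] slope deg 25.1734638376748 yaw 1.3614206304357706
cheek angle 61.51030302039346 e [0.44709833 0.30843046 0.83962714]
mouth est from z: [0.45553894 0.10846811 0.235     ]
-0.03 [-0.0505 -0.0499  0.1331  0.1364] 0.0751
0.012 [-0.05   -0.049   0.1043  0.1058] 0.0483
-0.05 [-0.0512 -0.0504  0.1546  0.1728] 0.0705Traceback (most recent call last):
  File "<stdin>", line 26, in <module>
    return _quantile_unchecked(
        a, q, axis, out, overwrite_input, method, keepdims, weights)
    return _ureduce(a,
                    func=_quantile_ureduce_func,
    ...<5 lines>...
                    overwrite_input=overwrite_input,
                    method=method)
    r = func(a, **kwargs)
    result = _quantile(arr,
                       quantiles=q,
    ...<2 lines>...
                       out=out,
                       weights=wgt)
    slices_having_nans = np.isnan(arr[-1, ...])
                                  ~~~^^^^^^^^^
IndexError: index -1 is out of bounds for axis 0 with size 0
```

```bash
cat > fit.py <<'E'
from h import *
from scipy.optimize import least_squares
def fit(P,x0,f=.003):
    s,c=np.sin(np.radians(24)),np.cos(np.radians(24)); k=37/44.5
    def res(x):
        h=np.array([np.cos(x[2]),np.sin(x[2]),0]); y=np.array([-h[1],h[0],0])
        Q=P-[x[0],x[1],.235+x[3]]; d=h*c-[0,0,s]; e=h*s+[0,0,c]
        a,b,z=Q@d,Q@y,Q@e
        ch=np.abs(z-k*(np.abs(b)-.008))/np.hypot(1,k)+np.maximum(abs(a)-.077,0)
        en=np.minimum(abs(a-.075),abs(a+.075))
        return np.append(np.minimum(np.minimum(ch,en),.02),x[3]*20)
    best=min((least_squares(res,np.add(x0,[dx,dy,0,0]),loss="soft_l1",f_scale=f,diff_step=1e-4) for dx in(-.02,0,.02) for dy in(-.03,0,.03)),key=lambda r:r.cost)
    return best.x,np.median(res(best.x)),best.cost
E
python3 - <<'E'
from fit import *
C=np.load("top.npy")
m=np.zeros(C.shape[:2],np.uint8); q=(np.array([(395,262),(685,355),(608,552),(325,455)])/4+[95,125]).astype(np.int32); cv2.fillPoly(m,[q],1)
P=C[m>0]; P=P[(P[:,2]>.2)&(P[:,2]<.33)]
print(len(P)); print(fit(P,[.46,.14,1.32,0]))
# rim corners
for u,v in((398,268),(650,330),(683,352),(608,550),(573,545),(328,455)):
    U,V=int(u/4+95),int(v/4+125); print(u,v,np.round(C[V,U],3))
E
```

```text
3509
(array([4.81211354e-01, 1.34286417e-01, 1.33645510e+00, 1.18014026e-03]), np.float64(0.0006632130401616868), np.float64(0.002760079168976484))
398 268 [0.548 0.207 0.241]
650 330 [0.518 0.072 0.303]
683 352 [0.516 0.057 0.27 ]
608 550 [0.418 0.079 0.269]
573 545 [0.441 0.123 0.009]
328 455 [0.451 0.226 0.24 ]
```

```bash
python3 -m creep '[[[0,0,0.12,0,0,0,0.2],[0,0,0.12,0,0,0,0.2],[0,0,0.12,0,0,0,0.2],[0.043,-0.115,0,0,0,0,0.2],[0.043,-0.115,0,0,0,0,0.2],[0.043,-0.115,0,0,0,0,0.2],[0.043,-0.115,0,0,0,0,0.2],[0.043,-0.115,0,0,0,0,0.2],[0.043,-0.115,0,0,0,0,0.2],[0.043,-0.115,0,0,0,0,0.2],[0.043,-0.115,0,0,0,0,0.2]]]'; python3 -c "
from h import *
s=status.sense();print(np.round(s['joint_positions'],3),s['tool_pos'],np.round(s['tool_rot'],3).tolist())"
```

```text
clock: 1.75
tool_pos: [0.3517, 0.1368, 0.3756]
tool_rot: [[-0.921, 0.389, 0.001], [0.389, 0.921, 0.0], [-0.001, 0.001, -1.0]]
ft_force: [0.5, -0.2, 0.9]
gripper_width: 0.051
gripper_force: 0.0
[ 0.371 -0.21   0.187  1.967  0.     0.77 ] [0.35171966 0.1367569  0.37556422] [[-0.921, 0.389, 0.001], [0.389, 0.921, 0.0], [-0.001, 0.001, -1.0]]
```

```bash
python3 -m creep '[[[0.043,-0.115,0,0,0,0.444,0.2],[0.043,-0.115,0,0,0,0.444,0.2],[0.043,-0.115,0,0,0,0.444,0.2],[0.043,-0.115,0,0,0,0.444,0.2],[0.043,-0.115,0,0,0,0.444,0.2],[0.043,-0.115,0,0,0,0.444,0.2],[0.043,-0.115,0,0,0,0.444,0.2],[0.043,-0.115,0,0,0,0.444,0.2],[0.043,-0.115,0,0,0,0.444,0.2],[0.043,-0.115,0,0,0,0.444,0.2],[0,0,-0.1,0,0,0,0.2],[0,0,-0.1,0,0,0,0.2],[0,0,-0.1,0,0,0,0.2],[0,0,-0.1,0,0,0,0.2],[0,0,-0.1,0,0,0,0.2],[0,0,0,0,0,0,0.2]]]'
cat > see.py <<'E'
from h import *
import sys
s=status.sense(); pose=(np.array(s["tool_pos"]),np.array(s["tool_rot"]))
p=optics.capture("wrist"); C=cloud(p,pose); cv2.imwrite(f"pics/{sys.argv[1]}.png",p["img"])
print(s["clock"],np.round(pose[0],4),"xyaw",np.arctan2(pose[1][1,0],pose[1][0,0]),np.round(s["joint_positions"],2))
hsv=cv2.cvtColor(p["img"],cv2.COLOR_BGR2HSV); m=cv2.inRange(hsv,(10,120,60),(32,255,255))
n,l,st,ce=cv2.connectedComponentsWithStats(m)
for i in range(1,n):
    if st[i,4]<300: continue
    P=C[(l==i)&(p["range_z"]>0)]; P=P[P[:,2]<.06]
    if len(P)<300: continue
    c=P[:,:2].mean(0); w,V=np.linalg.eigh(np.cov((P[:,:2]-c).T)); a=V[:,1]
    t=(P[:,:2]-c)@a; q=(P[:,:2]-c)@V[:,0]
    if np.ptp(q[t>0.01])<np.ptp(q[t<-.01]): a=-a;t=-t
    hi,lo=np.percentile(t,[99.5,.5])
    sh=(t>lo+.005)&(t<hi-.022); sp=P[sh]; f=np.polyfit(t[sh],(P[:,:2]-c)[sh]@np.array([-a[1],a[0]]),1)
    yaw=np.arctan2(a[1],a[0])+np.arctan(f[0])
    o=c+a*(lo+.037)+np.array([-a[1],a[0]])*(f[0]*(lo+.037)+f[1])
    print("px",ce[i].round(),st[i],"origin",np.round(o,4),"headyaw",round(yaw,3),"len",round(hi-lo,4),"ztop",np.round(np.percentile(sp[:,2],[50,95]),4))
E
python3 see.py w1
```

```text
clock: 3.35
tool_pos: [0.5212, -0.3199, 0.169]
tool_rot: [[-0.999, 0.045, -0.009], [0.045, 0.999, 0.005], [0.009, 0.005, -1.0]]
ft_force: [-0.1, 0.4, -0.3]
gripper_width: 0.0514
gripper_force: 0.0
3.35 [ 0.5212 -0.3199  0.169 ] xyaw 3.0969466309612397 [-0.55  0.23  0.22  1.57 -0.   -0.51]
```

View pics/w1.png

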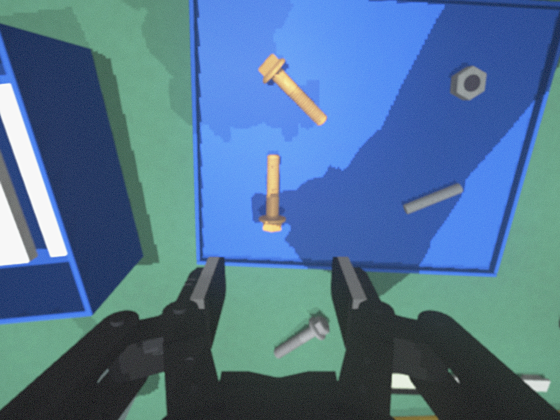

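The wrist view shows both yellow bolts: one at about (272,195) with its head at (272,220), the other at (292,88) with its head at (272,68). The grey look-alike is at (305,335), outside the tray. I'm loosening the colour threshold, since nothing was detected.

```bash
sed -i 's/(10,120,60)/(8,70,60)/; s/^n,l,st,ce/m[275:]=0\nn,l,st,ce/' see.py; python3 see.py w1b; python3 -c "
from h import *
p=cv2.imread('pics/w1b.png');h=cv2.cvtColor(p,cv2.COLOR_BGR2HSV);print(h[180,272],h[90,295])"
```

```text
3.4 [ 0.5224 -0.3206  0.1732] xyaw 3.0969940268406075 [-0.55  0.23  0.23  1.57 -0.   -0.51]
px [291.  85.] [ 260   53   67   69 1133] origin [ 0.4348 -0.3024] headyaw -2.377 len 0.069 ztop [0.0176 0.0205]
px [273. 183.] [268 152  12  63 627] origin [ 0.527  -0.3245] headyaw -0.054 len 0.057 ztop [0.0166 0.0188]
[ 21 105 237] [ 21 102 237]
```

```bash
python3 -m creep '[[[0.011,-0.007,-0.08,0,0,-0.11,0.2],[0,0,-0.1,0,0,0,0.2],[0,0,-0.1,0,0,0,0.2],[0,0,-0.08,0,0,0,0.2],[0,0,-0.04,0,0,0,0.2],[0,0,-0.019,0,0,0,0.2],[0,0,0,0,0,0,0.2],[0,0,0,0,0,0,0.2],[0,0,0,0,0,0,-1],[0,0,0,0,0,0,-1],[0,0,0,0,0,0,-1],[0,0,0,0,0,0,-1],[0,0,0,0,0,0,-1],[0,0,0,0,0,0,-1]]]'
```

```text
clock: 4.85
tool_pos: [0.5285, -0.3244, 0.0085]
tool_rot: [[-0.999, 0.053, 0.001], [0.053, 0.999, -0.001], [-0.001, -0.001, -1.0]]
ft_force: [0.1, 0.4, 4.8]
gripper_width: 0.0091
gripper_force: 58.7
```

```bash
python3 -m creep '[[[0,0,0.05,0,0,0,-1],[0,0,0.05,0,0,0,-1],[0,0,0.05,0,0,0,-1],[0,0,0,0,0,0,-1]]]'; python3 see.py w2
```

```text
clock: 5.25
tool_pos: [0.5292, -0.3249, 0.0703]
tool_rot: [[-0.999, 0.053, 0.003], [0.053, 0.999, -0.002], [-0.003, -0.002, -1.0]]
ft_force: [-0.0, -0.0, -0.6]
gripper_width: 0.0091
gripper_force: 58.7
5.25 [ 0.5292 -0.3249  0.0703] xyaw 3.0882209942421714 [-0.55  0.25  0.05  1.37 -0.   -0.5 ]
px [304.  61.] [ 256    8  103  112 3011] origin [ 0.4346 -0.3024] headyaw -2.372 len 0.0688 ztop [0.0173 0.0203]
```

View pics/w2.png

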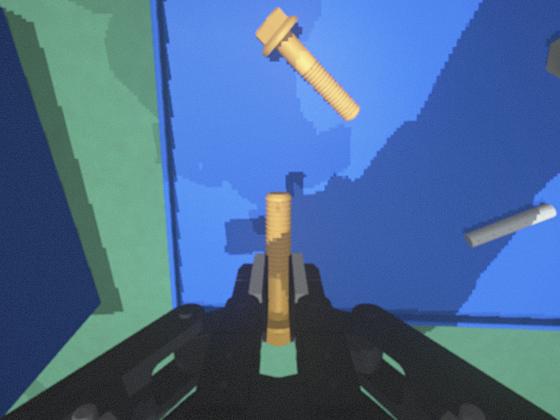

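The bolt is held along the tool's x axis. Its tail is at (278,195) and the head is hidden between the fingers at about (278,340). The second bolt is undisturbed at (304,61). I'll check the tilt and height of the held bolt.

```bash
cat > held.py <<'E'
from h import *
s=status.sense(); pose=(np.array(s["tool_pos"]),np.array(s["tool_rot"])); p=optics.capture("wrist"); C=cloud(p,pose)
for v in range(190,350,12):
    q=np.median(C[v-2:v+3,276:282].reshape(-1,3),0)-pose[0]; print(v,np.round(q@pose[1],4))
E
python3 held.py
```

```text
190 [0.0231 0.001  0.065 ]
202 [ 0.0369  0.0007 -0.0065]
214 [ 0.0315  0.0007 -0.007 ]
226 [ 0.026   0.0006 -0.0077]
238 [ 0.0208  0.0006 -0.0082]
250 [ 0.0149  0.0007 -0.0088]
262 [ 0.0093  0.0006 -0.0094]
274 [ 0.0036  0.0006 -0.0099]
286 [-0.0021  0.0006 -0.0111]
298 [-0.0081  0.0006 -0.0119]
310 [-0.0145  0.0006 -0.0125]
322 [-0.0193  0.0006 -0.0146]
334 [-0.0232  0.0006 -0.0182]
346 [-0.0305 -0.0003 -0.0173]
```

```bash
python3 -m creep '[[[0,0,0.1,0,0,-0.995,-1],[0,0,0.1,0,0,-0.995,-1],[0,0,0.1,0,0,-0.995,-1],[0,0.04,0.085,0,0,-0.995,-1],[0,0.04,0.085,0,0,-0.995,-1],[0,0.04,0.085,0,0,-0.995,-1],[0,0.04,0.085,0,0,-0.995,-1],[0,0.04,0.085,0,0,-0.995,-1],[-0.01,0.079,0,0,0,-0.995,-1],[-0.01,0.079,0,0,0,-0.995,-1],[-0.01,0.079,0,0,0,-0.995,-1],[-0.01,0.079,0,0,0,-0.995,-1],[-0.01,0.079,0,0,0,-0.995,-1],[-0.01,0.079,0,0,0,-0.995,-1],[-0.01,0.079,0,0,0,-0.995,-1],[-0.01,0.079,0,0,0,-0.995,-1],[-0.01,0.079,0,0,0,-0.995,-1],[-0.01,0.079,0,0,0,-0.995,-1],[-0.01,0.079,0,0,0,-0.995,-1],[-0.01,0.079,0,0,0,-0.995,-1]]]'; python3 -m creep '[[[0,0,0,0,0,-0.995,-1],[0,0,0,0,0,-0.995,-1],[0,0,0,0,0,0,-1],[0,0,0,0,0,0,-1]]]'
python3 - <<'E'
from h import *
s=status.sense(); R=np.array(s["tool_rot"]); print(s["clock"],s["tool_pos"],"xyaw",np.arctan2(R[1,0],R[0,0]),np.round(s["joint_positions"],2))
from fit import fit
p=optics.capture("wrist"); C=cloud(p,(np.array(s["tool_pos"]),R)); cv2.imwrite("pics/m1.png",p["img"])
P=C[p["range_z"]>0]; Q=P-[.4812,.1343,0]; h=np.array([np.cos(1.336),np.sin(1.336),0]); a=Q@h; b=Q@np.array([-h[1],h[0],0])
P=P[(abs(b)<.05)&(a<.07)&(a>-.07)&(P[:,2]>.2)&(P[:,2]<.32)]; print(len(P)); print(fit(P[::max(1,len(P)//4000)],[.4812,.1343,1.336,0]))
E
```

```text
clock: 7.35
tool_pos: [0.4799, 0.1363, 0.3561]
tool_rot: [[0.078, 0.997, -0.002], [0.997, -0.078, -0.001], [-0.001, -0.002, -1.0]]
ft_force: [-0.2, -0.1, -0.7]
gripper_width: 0.0094
gripper_force: 58.6
clock: 7.75
tool_pos: [0.4802, 0.135, 0.3567]
tool_rot: [[0.23, 0.973, -0.001], [0.973, -0.23, -0.0], [-0.001, -0.001, -1.0]]
ft_force: [0.5, -0.3, -0.7]
gripper_width: 0.0091
gripper_force: 58.6
7.75 [0.48016652 0.13499496 0.356699  ] xyaw 1.3392170135647614 [0.27 0.05 0.39 1.91 0.   2.08]
18695
(array([ 4.79589791e-01,  1.36159065e-01,  1.33368667e+00, -6.90012154e-05]), np.float64(0.0003959473711292789), np.float64(0.0007696342197355437))
```

View pics/m1.png

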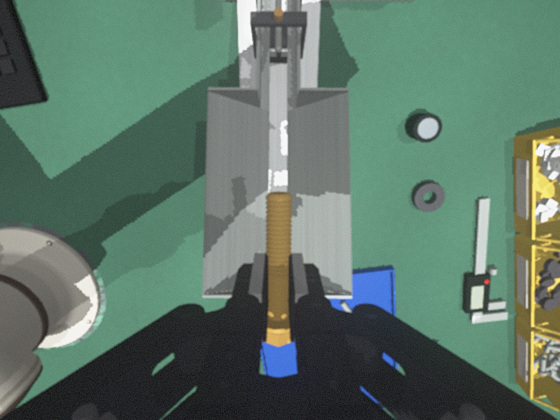

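The bolt at (278,260) lies over the slot, aligned with it, with the tail pointing downhill. The wrist fit agrees within 2 mm. I'll lower and let go.

```bash
python3 -m creep '[[[0,0,-0.08,0,0,-0.06,-1],[0,0,-0.08,0,0,0,-1],[0,0,-0.05,0,0,0,-1],[0,0,-0.019,0,0,0,-1],[0,0,0,0,0,0,-1],[0,0,0,0,0,0,-1]]]'; python3 -m creep '[[[0,0,0,0,0,0,-0.3],[0,0,0,0,0,0,-0.3],[0,0,0,0,0,0,-0.3],[0,0,0.05,0,0,0,-0.3],[0,0,0.09,0,0,0,-0.2],[0,0,0.09,0,0,0,0.2],[0,-0.08,0,0,0,0,0.2],[0,-0.1,0,0,0,0,0.2],[0,-0.1,0,0,0,0,0.2],[0,-0.1,0,0,0,0,0.2],[0,-0.1,0,0,0,0,0.2]]]'
cat > chk.py <<'E'
from h import *
import sys
p=optics.capture("top"); C=cloud(p); hsv=cv2.cvtColor(p["img"],cv2.COLOR_BGR2HSV); m=cv2.inRange(hsv,(10,110,60),(34,255,255)); m[:130]=0; m[330:]=0
n,l,st,ce=cv2.connectedComponentsWithStats(m)
m0=np.array([.4796,.1362,0]); h=np.array([np.cos(1.3337),np.sin(1.3337),0]); y=np.array([-h[1],h[0],0])
print(status.sense()["clock"])
for i in range(1,n):
    if st[i,4]>5: q=np.median(C[l==i],0); print(ce[i].round(),st[i,4],np.round(q,3),"along",round((q-m0)@h,3),"across",round((q-m0)@y,3))
a=optics.capture("side")["img"]
cv2.imwrite(f"pics/{sys.argv[1]}.png",np.hstack([cv2.resize(p["img"][165:265,95:285],None,fx=4,fy=4,interpolation=2),np.zeros((400,4,3),np.uint8)]) if 0 else np.vstack([cv2.resize(p["img"][165:240,95:285],(720,284),interpolation=2),cv2.resize(a[130:230,180:420],(720,300),interpolation=2)]))
E
python3 chk.py d1
```

```text
clock: 8.4
tool_pos: [0.4803, 0.135, 0.2672]
tool_rot: [[0.236, 0.972, 0.001], [0.972, -0.236, 0.0], [0.001, 0.001, -1.0]]
ft_force: [0.7, -0.2, 0.1]
gripper_width: 0.0094
gripper_force: 58.8
clock: 9.5
tool_pos: [0.4799, -0.0585, 0.3585]
tool_rot: [[0.236, 0.972, 0.001], [0.972, -0.236, -0.0], [0.0, 0.001, -1.0]]
ft_force: [1.3, 0.3, -0.4]
gripper_width: 0.0513
gripper_force: 0.0
9.55
[118. 194.] 18 [0.542 0.388 0.174] along 0.259 across -0.001
[130. 196.] 10 [0.549 0.378 0.131] along 0.251 across -0.011
[129. 202.] 81 [0.534 0.376 0.133] along 0.246 across 0.003
[  4. 206.] 9 [ 0.578  1.121 -0.531] along 0.981 across 0.135
[163. 207.] 13 [0.513 0.269 0.227] along 0.137 across -0.001
```

View pics/d1.png

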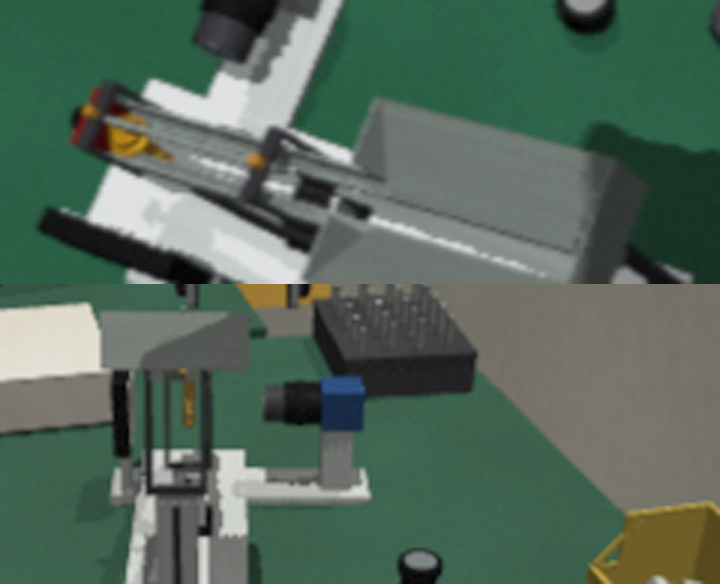

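Bolt 1 hangs at the stop: its head is at (130,140) in the upper panel and it hangs at (188,395) in the lower one. Its position was measured 0.25 m along the slot and 3 mm across. Now bolt 2.

```bash
python3 -m creep '[[[-0.0146,-0.077,0,0,0,-0.886,0.2],[-0.0146,-0.077,0,0,0,-0.886,0.2],[-0.0146,-0.077,0,0,0,-0.886,0.2],[-0.0146,-0.077,0,0,0,-0.886,0.2],[-0.0146,-0.077,-0.08,0,0,-0.886,0.2],[-0.0146,-0.077,-0.08,0,0,-0.886,0.2],[-0.0146,-0.077,-0.08,0,0,-0.886,0.2],[-0.0146,-0.077,-0.08,0,0,-0.886,0.2],[0,0,-0.1,0,0,0,0.2],[0,0,-0.1,0,0,0,0.2],[0,0,-0.1,0,0,0,0.2],[0,0,-0.1,0,0,0,0.2],[0,0,-0.08,0,0,0,0.2],[0,0,-0.05,0,0,0,0.2],[0,0,-0.026,0,0,0,0.2],[0,0,0,0,0,0,0.2],[0,0,0,0,0,0,0.2]]]'; python3 -m creep '[[[0,0,0,0,0,0,-1],[0,0,0,0,0,0,-1],[0,0,0,0,0,0,-1],[0,0,0,0,0,0,-1],[0,0,0,0,0,0,-1],[0,0,0,0,0,0,-1],[0,0,0.05,0,0,0,-1],[0,0,0.1,0,0,0,-1],[0,0,0,0,0,0,-1],[0,0,0,0,0,0,-1]]]'; python3 held.py
```

```text
clock: 11.3
tool_pos: [0.434, -0.3036, 0.0089]
tool_rot: [[0.721, 0.693, 0.001], [0.693, -0.721, -0.001], [0.0, 0.001, -1.0]]
ft_force: [-0.5, 0.3, 1.0]
gripper_width: 0.0514
gripper_force: 0.0
clock: 12.3
tool_pos: [0.4338, -0.3037, 0.0684]
tool_rot: [[0.721, 0.693, 0.001], [0.693, -0.721, -0.001], [0.0, 0.002, -1.0]]
ft_force: [0.2, 0.1, -1.8]
gripper_width: 0.0095
gripper_force: 58.8
190 [0.0233 0.0002 0.0648]
202 [ 0.0377  0.0001 -0.0063]
214 [ 0.0325  0.0002 -0.0071]
226 [ 0.0271  0.0001 -0.0075]
238 [ 0.0215  0.0001 -0.0081]
250 [ 0.0158  0.     -0.0087]
262 [ 0.0101  0.0001 -0.0093]
274 [ 0.0041  0.0002 -0.01  ]
286 [-0.0014  0.0001 -0.0109]
298 [-0.0074  0.0001 -0.0119]
310 [-0.0134  0.     -0.0124]
322 [-0.019   0.0002 -0.0136]
334 [-0.0206 -0.     -0.0202]
346 [-0.0292  0.     -0.018 ]
```

```bash
python3 -m creep '[[[0,0,0.1,0,0,0,-1],[0,0,0.1,0,0,0,-1],[0,0,0.1,0,0,0,-1],[0,0.04,0.085,0,0,0,-1],[0,0.04,0.085,0,0,0,-1],[0,0.04,0.085,0,0,0,-1],[0,0.04,0.085,0,0,0,-1],[0,0.04,0.085,0,0,0,-1],[0.0098,0.0748,0,0,0,0.59,-1],[0.0098,0.0748,0,0,0,0.59,-1],[0.0098,0.0748,0,0,0,0.59,-1],[0.0098,0.0748,0,0,0,0.59,-1],[0.0098,0.0748,0,0,0,0.59,-1],[0.0098,0.0748,0,0,0,0.59,-1],[0.0098,0.0748,0,0,0,0.59,-1],[0.0098,0.0748,0,0,0,0.59,-1],[0.0098,0.0748,0,0,0,0.59,-1],[0.0098,0.0748,0,0,0,0.59,-1],[0.0098,0.0748,0,0,0,0.59,-1],[0.0098,0.0748,0,0,0,0.59,-1]]]'; python3 -m creep '[[[0,0,0,0,0,0,-1],[0,0,0,0,0,0,-1],[0,0,0,0,0,0,-1]]]'
```

```text
clock: 14.35
tool_pos: [0.4804, 0.1369, 0.3562]
tool_rot: [[0.235, 0.972, -0.002], [0.972, -0.235, -0.001], [-0.001, -0.002, -1.0]]
ft_force: [0.8, -0.2, -0.6]
gripper_width: 0.0091
gripper_force: 58.9
clock: 14.65
tool_pos: [0.4803, 0.1352, 0.357]
tool_rot: [[0.238, 0.971, -0.001], [0.971, -0.238, -0.001], [-0.001, -0.001, -1.0]]
ft_force: [0.2, -1.1, -1.7]
gripper_width: 0.0092
gripper_force: 58.8
```

The pose is the same as for the first bolt, so I'll lay this one in the same way.

```bash
python3 -m creep '[[[0,0,-0.08,0,0,0,-1],[0,0,-0.08,0,0,0,-1],[0,0,-0.05,0,0,0,-1],[0,0,-0.019,0,0,0,-1],[0,0,0,0,0,0,-1],[0,0,0,0,0,0,-1]]]'; python3 -m creep '[[[0,0,0,0,0,0,-0.3],[0,0,0,0,0,0,-0.3],[0,0,0,0,0,0,-0.3],[0,0,0.05,0,0,0,-0.3],[0,0,0.09,0,0,0,-0.2],[0,0,0.09,0,0,0,0.2],[0,-0.08,0,0,0,0,0.2],[0,-0.1,0,0,0,0,0.2],[0,-0.1,0,0,0,0,0.2],[0,-0.1,0,0,0,0,0.2],[0,-0.1,0,0,0,0,0.2],[0,0,0,0,0,0,0.2],[0,0,0,0,0,0,0.2],[0,0,0,0,0,0,0.2],[0,0,0,0,0,0,0.2],[0,0,0,0,0,0,0.2],[0,0,0,0,0,0,0.2],[0,0,0,0,0,0,0.2],[0,0,0,0,0,0,0.2],[0,0,0,0,0,0,0.2]]]'; python3 chk.py d2
```

```text
clock: 15.25
tool_pos: [0.4806, 0.1353, 0.2673]
tool_rot: [[0.238, 0.971, 0.001], [0.971, -0.238, 0.0], [0.001, 0.001, -1.0]]
ft_force: [-0.3, 0.3, -0.6]
gripper_width: 0.0094
gripper_force: 58.9
clock: 17.25
tool_pos: [0.4804, -0.0563, 0.3581]
tool_rot: [[0.237, 0.972, -0.0], [0.972, -0.237, -0.0], [-0.0, -0.0, -1.0]]
ft_force: [0.2, -0.3, -0.5]
gripper_width: 0.0508
gripper_force: 0.0
17.3
[118. 194.] 16 [0.543 0.388 0.173] along 0.26 across -0.003
[135. 197.] 31 [0.545 0.358 0.14 ] along 0.231 across -0.011
[136. 204.] 157 [0.532 0.36  0.134] along 0.23 across 0.002
[  4. 207.] 7 [ 0.523  0.78  -0.041] along 0.636 across 0.109
[163. 207.] 13 [0.513 0.269 0.228] along 0.137 across -0.001
```

View pics/d2.png

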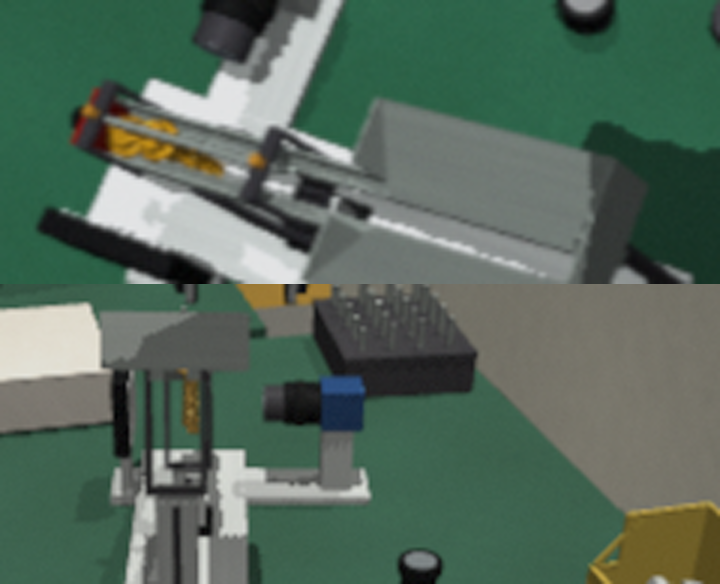

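Both bolts are at the stop end, with heads at (125,135) and (160,125) in the upper panel. The second one looks somewhat tilted, so I'll let it settle and measure it.

```bash
python3 -m creep '[[[0,0,0,0,0,0,0.2],[0,0,0,0,0,0,0.2],[0,0,0,0,0,0,0.2],[0,0,0,0,0,0,0.2],[0,0,0,0,0,0,0.2],[0,0,0,0,0,0,0.2],[0,0,0,0,0,0,0.2],[0,0,0,0,0,0,0.2],[0,0,0,0,0,0,0.2],[0,0,0,0,0,0,0.2]]]' | head -1
python3 - <<'E'
from h import *
m0=np.array([.4796,.1362,0]); h=np.array([np.cos(1.3337),np.sin(1.3337),0]); y=np.array([-h[1],h[0],0])
for cam,box in(("top",(185,215,115,160)),("side",(150,195,225,260))):
    p=optics.capture(cam); C=cloud(p); m=cv2.inRange(cv2.cvtColor(p["img"],cv2.COLOR_BGR2HSV),(10,110,50),(34,255,255))
    r0,r1,c0,c1=box; M=np.zeros_like(m); M[r0:r1,c0:c1]=m[r0:r1,c0:c1]
    P=C[M>0]; Q=np.c_[(P-m0)@h,(P-m0)@y,P[:,2]]; Q=Q[(abs(Q[:,1])<.02)&(Q[:,0]>.1)&(Q[:,2]<.165)]
    print(cam,len(Q))
    for z in np.arange(.05,.165,.01):
        k=Q[(Q[:,2]>=z)&(Q[:,2]<z+.01)]
        if len(k): print(round(z,3),len(k),np.round(np.percentile(k[:,0],[0,50,100]),3),"across",np.round(np.median(k[:,1]),3))
s=cv2.resize(optics.capture("side")["img"][140:200,220:270],None,fx=8,fy=8,interpolation=2); cv2.imwrite("pics/s3.png",s)
E
```

```text
clock: 18.35
top 187
0.08 6 [0.206 0.207 0.209] across -0.004
0.09 12 [0.208 0.21  0.214] across -0.003
0.1 10 [0.211 0.214 0.218] across -0.002
0.11 13 [0.212 0.217 0.258] across -0.002
0.12 26 [0.217 0.249 0.285] across 0.004
0.13 65 [0.217 0.245 0.264] across 0.004
0.14 53 [0.19  0.229 0.275] across 0.001
0.15 2 [0.223 0.224 0.224] across 0.001
side 79
0.07 4 [0.239 0.241 0.244] across 0.009
0.08 17 [0.203 0.208 0.244] across 0.001
0.09 15 [0.207 0.213 0.242] across 0.001
0.1 16 [0.206 0.214 0.243] across -0.0
0.11 15 [0.211 0.217 0.222] across 0.001
0.12 10 [0.215 0.222 0.247] across 0.004
```

View pics/s3.png

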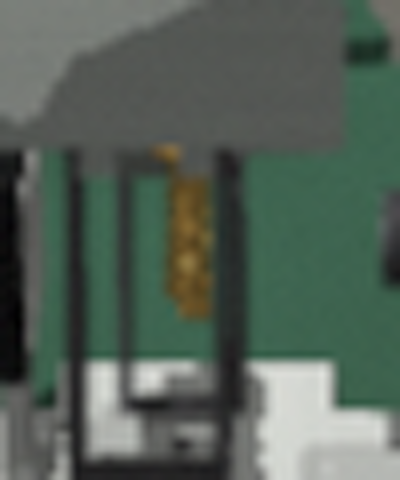

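Both bolts hang head up. The second is queued about 28 mm uphill of the first, tilted about 0.35 rad, and is at rest. I'm handing in the job.

```bash
python3 -c "
from h import *
print(finish_job())"
```

```text
the job is handed in; nothing more can be done
None
```

Job handed in at about 18.5 s of the 54 s allowed: by my last measurements both yellow bolts hang head up at the red stop, and no other piece was touched; `finish_job()` returned no verdict.

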